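# Roll a stone core into the V-cradle

## Task

Roll the long sandstone core along the bench by its side, up the little ramp and over the lip into the V of the wooden cradle, and push it along the V until its end touches the blue end stop, ready to be recorded. Move it only by pushing with the fingers, gently: do not lift or carry it or slide it in without rolling, and leave the other finds where they are. Finish with the core resting in the V, hand off.

Things in the scene. Friction and masses are not known exactly. Their poses are not given: they have to be found in the camera images.
- core: Tan banded stone cylinder with a white line along its side, 56 mm diameter, 120 mm long, 0.5 to 0.9 kg, lying before the ramp, up to 0.25 rad askew to the V. Origin mid-axis, 28 mm above the bench; y is its axis, z starts up. Pushed from behind at or below mid-height it rolls (pressed from above it jams), stops by itself on the bench, rolls back on the ramp; in the V it slides under about 10 N.
- cradle: Wooden V-cradle, 220 mm long, fixed. y runs along the V (stop at -y, away from the robot; +y end open), +x is the way the core rolls in, to the robot's left. Origin on the bench, under a seated core's axis, mid-length. Ramp from the bench at x -91 mm to the lip at x -16; V bottom at x +5, 3 mm high; 45 degree back side up to x +47, 45 mm high; wall to x +63.
- lip (a point): Middle of the lip between ramp and V, 15 mm above the bench; from here the V's front side falls at 30 degrees.
- seat (a point): Point where the core's origin is when it lies in the V with its end touching the stop: 38 mm above the bench, 60 mm from the stop's face. Same axes as the cradle.
- stop (a point): Point on the inner face of the blue end stop, on the seated core's axis, 38 mm above the bench. The stop is a plate 52 mm high, 12 mm thick, from cradle x -42 to +62 mm.
- lump_grey: Loose grey stone, 62 x 55 x 55 mm, bystander. Origin under its centre.
- lump_dark: Loose dark stone, 70 x 50 x 52 mm, bystander. Origin under its centre.
- sherd_thick: Loose reddish clay piece, 75 x 50 mm, 25 mm high, bystander. Origin under its centre.
- sherd_thin: Loose flat terracotta sherd, 55 x 60 x 12 mm, bystander. Origin under its centre.
- short_core: Short stone core standing on end, 48 mm diameter, 55 mm tall, bystander. Origin under its centre.
- brush: Brush lying on the bench, 180 mm long, bystander. Origin on its underside.
- jar: Amber jar with white cap, 56 mm diameter, 70 mm tall, bystander. Origin under its centre.
Not all that is in view belongs to the job. There is more than one size of the core; the one meant has the size given above.

How it is judged:
On the way, in this order (a step that is already met when the one before it is completed fails the run):
1. the core has rolled 1.8 rad (about 50 mm) before reaching the lip (angle between core's own z axis and vertical above 1.8 rad and x of core in the frame of cradle below -0.025 m).
2. the core lies in the V (x of core in the frame of seat between -0.005 and 0.005 m and z of core in the frame of seat between -0.005 and 0.004 m and angle between the y axis of core and the y axis of cradle, either way round below 0.06 rad), for 0.3 s.
At the end, for the whole second after the job is handed in: The core lies at rest in the V (axis within 5 mm of the seated line across it, within 5 mm below and 4 mm above its height, within 0.06 rad of its direction) with its end within 5 mm of the end stop, and the robot touches nothing (all of step 2 and y of core in the frame of seat between -0.004 and 0.005 m and linear speed of core below 0.02 m/s).
It fails at once if the core is lifted off the bench or out of the cradle (height (world z) of core above 0.07 m or (x of core in the frame of cradle below -0.11 m and height (world z) of core above 0.042 m)).
It fails at once if the core is stood or tipped on end (angle between core's own y axis and vertical below 1.1 rad or angle between core's own y axis and vertical above 2.04 rad).
It fails at once if the core is pressed or squeezed hard (over 60 N) (contact force between the fingers and core above 60 N).
It fails at once if another find is moved by more than 25 mm (distance of any of lump_grey, lump_dark, sherd_thick, sherd_thin, short_core, brush, jar from where it was at the start of the episode above 0.025 m).
It also fails if it takes over 54 s, if anything falls off the work surface, if the arm or the gripper's body presses on something with over 40 N, if the wrist force passes 120 N, or if a joint passes its speed limit or range.

## Robot

A 6-joint arm with a two-finger parallel gripper is mounted at the origin on the work surface. World frame = base frame: x ahead of the robot, y to its left, z up, the work surface at z = 0. Lengths are in m, angles in rad, forces in N, time in s.
With the tool pointing down it reaches from about 0.3 to 0.85 m from the base axis. Payload 4.2 kg.
Tool frame: the origin (TCP) lies midway between the tips of the shut fingers; the grasp point (between the pads) lies 19 mm behind it (arm.grip_depth is the distance from the TCP to the grasp point, in m); z points along the fingers, y is the line along which they close (so a half turn about z gives the same grasp; the last joint's range is limited). The gripper opens to 91 mm and grips with 3 to 60 N. Pads are 32 mm wide; open, the fingers measure 118 mm over their backs; the gripper's body (76 mm by 178 mm) begins 60 mm behind the grasp point.
Start: joints at [-1.141, 0.32, 1.565, -0, 1.257, -0.02], TCP at [0.25, -0.518, 0.214] pointing down, gripper open.
Joint ranges: [-3.11, 3.11], [-0.84, 2.01], [0.21, 2.61], [-1.34, 4.49], [0.05, 2.63], [-2.56, 2.56]. Speed limits (rad/s): [2.57, 2.57, 3.14, 3.14, 3.14, 3.14].

## Interface

Orientations are given as a unit quaternion [w, x, y, z].
In Python, from station import arm gives the robot as it stands.
- The arm moves only by the shell command python3 -m handwheel 'ROWS' [FORCE]. ROWS is a JSON object of lists of equal length, an entry for each row: "translation": the shift along the tool's x, y, z as a fraction of full scale, a list of three; "spin": the turn about the tool's z as a fraction of full scale; "hand": the opening, from 0 (shut) to 1 (fully open). A call has 1 to 20 rows; each row shifts and turns the commanded pose from where the row before left it, along the tool's axes as they then stand; what a row does not reach is not made up. Full scale, the value 1, is 0.04 m for a shift and 0.1 rad for a turn. A row lasts 1/12 s, in which the tool goes at most 41.7 mm and 7.16 degrees, less where a joint would pass 70% of its speed; a pose out of reach is approached as far as the arm can. A call with a number of a shift or a turn outside -1 to 1 is refused whole. A call with a gripper value outside its range is refused whole. The fingers move at their own pace and stop on an object; FORCE is the grip in N (left out, the last holds). Time passes only in rows, so rows that do not move let the fingers close. It gives the time, the measured TCP pose, the force, the opening and the grip force at its end, in the units of the state.
- arm.get_state(): the state, without advancing time (a new reading comes with each control period).
- arm.snapshot(name): name is "side" or "top" or "wrist"; returns (picture, depth): 480x640x3 uint8, red, green, blue; 480x640 float32, m along the optical axis (not along the pixel's ray), 0 where there is no reading.
- arm.camera_model(name): a dict with "fx", "fy", "cx", "cy" (pixels), "T" (4x4, takes a point from camera to world coordinates). Camera axes: x right, y up, looking along -z (the intrinsics and any distortion apply to the point x, -y, -z); pixel columns grow to the right and rows downward; lengths in m; the calibration is good to about 2 mm. A picture is of the moment at which its call begins: read the wrist's pose just before it. camera_model takes no time and is no camera call; for the wrist camera it gives the pose at the moment of the call.
- arm.job_done(): hands the job in; it is judged then, once.
Trained networks look in the newest picture that a camera, given by its name, has taken for a name from the list of things; names that differ only in an ending like _2 or _b are one class to them, and where a whole thing is asked for, a point or a joint stands for the part that bears it (a point fixed in the world has none). Each returns a list of dicts, best first, with "conf" (0 to 1); they miss things now and then, are a little off and sometimes report something else, mostly with a low value. They report only what shows in the picture. A call takes as long as a camera call. They do not tell look-alikes from the thing itself.
- arm.boxes_of(camera, name): "box" ([left, top, width, height] in pixels, round what is visible of it).
The state is a dict: "time": time; "q": joint angles; "dq": joint speeds; "joint_efforts": joint torques, N m; "ee_pos": TCP position; "tool_rot": TCP orientation; "force": force on the tool from outside, world axes, zero at the start; "wrist_torque": the same for the moment, N m; "width": finger opening in m; "gripper_force": force on a finger pad.
Only numpy, scipy, OpenCV 4.12 (cv2) and the standard library are available. Lean on these libraries where they do the work, as an engineer would, in place of code of your own. Each camera call takes 0.05 s, during which the arm holds its last target. There are 200 camera calls.

## Working session

There is one attempt and no reset: what is moved stays moved. The work goes in short steps, Python scripts to look and compute and a shell command to move; the robot and the scene stay as the last step left them, time stands still between calls to the robot, and variables do not carry over. Pictures are saved under pics/ and viewed, at most 10 in all, crops included, and the job is handed in when it is done.

```bash
mkdir -p pics; ls
python3 - <<'E'
from station import arm
import cv2, numpy as np
ims=[]
for c in ("top","side"):
    p,d=arm.snapshot(c); np.savez(f"pics/{c}0.npz",p=p,d=d); cv2.imwrite(f"pics/{c}0.png",p[:,:,::-1])
    m=arm.camera_model(c); print(c,{k:(np.round(v,3).tolist()) for k,v in m.items()})
    for n in ("core","cradle","short_core","stop","lip"):
        print(n,[(np.round(b["box"]).tolist(),round(b["conf"],2)) for b in arm.boxes_of(c,n)][:4])
s=arm.get_state(); print(s["time"],s["ee_pos"],s["tool_rot"])
E
```

```text
pics
top {'fx': 543.96, 'fy': 543.96, 'cx': 312.972, 'cy': 231.135, 'T': [[0.023, 0.993, -0.119, 0.364], [-0.999, 0.026, 0.021, 0.01], [0.024, 0.118, 0.993, 1.147], [0.0, 0.0, 0.0, 1.0]]}
core [([314.0, 170.0, 36.0, 63.0], 0.66), ([354.0, 242.0, 31.0, 50.0], 0.6), ([425.0, 345.0, 60.0, 89.0], 0.58)]
cradle [([201.0, 129.0, 91.0, 119.0], 0.78)]
short_core [([432.0, 132.0, 30.0, 25.0], 0.71), ([141.0, 324.0, 34.0, 33.0], 0.21)]
stop [([202.0, 128.0, 82.0, 118.0], 0.84)]
lip [([203.0, 127.0, 84.0, 120.0], 0.65)]
side {'fx': 494.661, 'fy': 494.661, 'cx': 321.685, 'cy': 236.065, 'T': [[-0.991, 0.106, -0.076, 0.411], [-0.131, -0.761, 0.635, 0.658], [0.009, 0.639, 0.769, 0.862], [0.0, 0.0, 0.0, 1.0]]}
core [([267.0, 209.0, 57.0, 34.0], 0.81), ([335.0, 195.0, 40.0, 27.0], 0.73), ([426.0, 142.0, 72.0, 45.0], 0.63)]
cradle [([198.0, 268.0, 126.0, 66.0], 0.78), ([318.0, 384.0, 47.0, 49.0], 0.54)]
short_core [([249.0, 134.0, 24.0, 28.0], 0.57)]
stop [([201.0, 269.0, 123.0, 63.0], 0.9)]
lip [([199.0, 267.0, 125.0, 65.0], 0.96)]
0.6 [ 0.25000649 -0.51780742  0.2140081 ] [6.40905915e-05 9.74819285e-01 2.22996316e-01 1.72465852e-05]
```

View pics/top0.png

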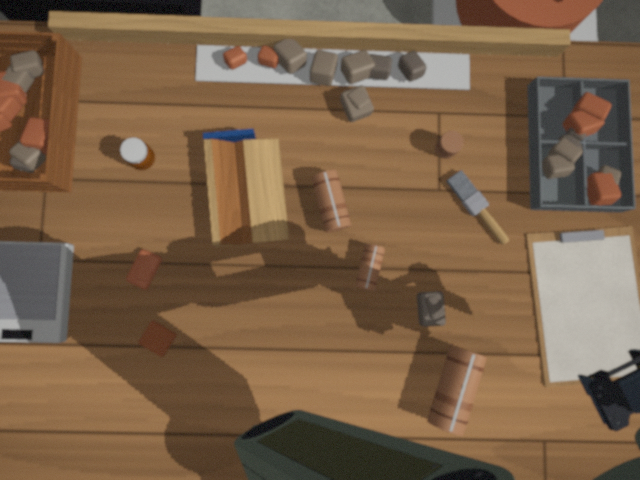

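View pics/side0.png

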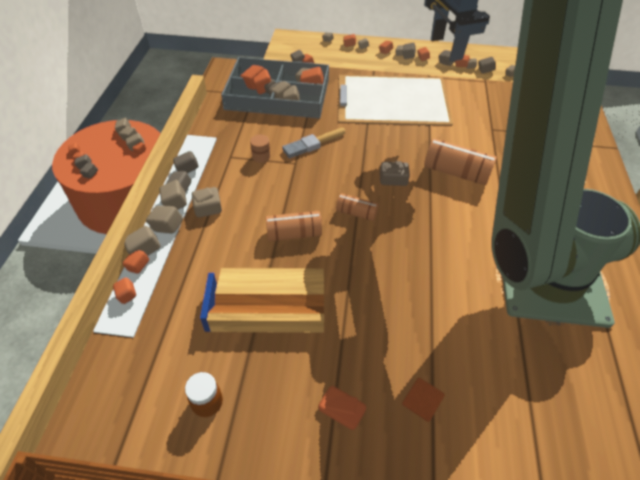

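The top view shows the cradle at (247,190), its blue stop at (230,134) and the ramp on the right. Three things could be the core: A at (332,200), a small one at (370,267) and a big one at (457,390). A is about 60 px long, which is about 120 mm, and lies before the ramp. I'll check its size from depth and look at a crop.

```bash
cat > h.py <<'E'
import numpy as np, cv2
from station import arm
def cloud(c,d):
    m=arm.camera_model(c); v,u=np.indices(d.shape)
    P=np.stack([(u-m["cx"])/m["fx"]*d,-(v-m["cy"])/m["fy"]*d,-d],-1)
    T=np.array(m["T"]); return P@T[:3,:3].T+T[:3,3]
E
python3 - <<'E'
from h import *
for c in ("top","side"):
    z=np.load(f"pics/{c}0.npz"); W=cloud(c,z["d"]); ok=z["d"]>0
    B={"top":{"A":(310,165,44,70),"small":(352,240,36,54),"big":(422,342,66,95)},"side":{"A":(263,205,65,42),"small":(333,192,46,32),"big":(422,138,76,54)}}[c]
    tab=W[ok&(np.abs(W[...,2])<.03)]; print(c,"table z",np.median(tab[:,2]))
    for n,(l,t,w,h) in B.items():
        Q=W[t:t+h,l:l+w][ok[t:t+h,l:l+w]]; Q=Q[(Q[:,2]>.012)&(Q[:,2]<.1)]
        r=cv2.minAreaRect((Q[:,:2]*1000).astype(np.float32)); print(n,np.round(r[0]),np.round(r[1]),round(r[2],1),"ztop",np.percentile(Q[:,2],[50,97]).round(4),len(Q))
    # cradle: blue stop & profile
    hsv=cv2.cvtColor(z["p"],cv2.COLOR_RGB2HSV)
    b=(hsv[...,0]>105)&(hsv[...,0]<130)&(hsv[...,1]>120)&ok&(np.abs(W[...,0]-.55)<.15)&(np.abs(W[...,1]-.12)<.15)
    Q=W[b]; r=cv2.minAreaRect((Q[:,:2]*1000).astype(np.float32)); print("stop",len(Q),np.round(r[0]),np.round(r[1]),round(r[2],1),np.percentile(Q[:,2],[5,50,95]).round(4), "top edge",np.round(np.median(Q[Q[:,2]>.045],0),4))
    Q=W[ok&(np.abs(W[...,0]-.47)<.14)&(np.abs(W[...,1]-.12)<.13)]
    hi=Q[(Q[:,2]>.033)&(Q[:,2]<.05)]; r=cv2.minAreaRect((hi[:,:2]*1000).astype(np.float32)); print("wall",np.round(r[0],1),np.round(r[1],1),round(r[2],1),len(hi))
    for x in (.40,.44,.48):
        q=Q[np.abs(Q[:,0]-x)<.004]; o=np.arange(0.0,.24,.01)
        print(x,[int(1000*np.median(q[np.abs(q[:,1]-y)<.005,2])) if (np.abs(q[:,1]-y)<.005).any() else None for y in o])
p=np.load("pics/top0.npz")["p"][110:310,190:400,::-1]
cv2.imwrite("pics/crop.png",cv2.resize(p,None,fx=2.8,fy=2.8,interpolation=cv2.INTER_CUBIC))
E
```

```text
top table z 0.0008844698986353317
A [561. -48.] [121.  57.] 16.1 ztop [0.0518 0.0585] 1598
small [ 426. -131.] [42. 91.] 77.7 ztop [0.0391 0.0451] 924
big [ 187. -305.] [ 74. 160.] 72.3 ztop [0.0686 0.0763] 3246
stop 344 [693. 167.] [ 12. 101.] 4.7 [0.0302 0.0508 0.0554] top edge [0.6925 0.1672 0.052 ]
wall [536.4 100.9] [219.  146.7] 89.9 1031
0.4 [0, 0, 0, 0, 0, 1, 0, 0, 0, 0, 0, 0, 0, 1, 0, 1, 0, 0, 0, 0, 0, 0, 0, 0]
0.44 [0, -1, 0, 0, 0, 0, 0, 0, 1, 0, 0, 1, -1, 0, 0, 0, 0, 1, 0, 0, 0, 0, 0, 0]
0.48 [1, 1, 1, 0, 0, 0, 3, 5, 7, 10, 13, 14, 13, 7, 7, 19, 27, 39, 45, 45, 1, 0, 1, 0]
side table z 0.0006260251145638329
A [559. -45.] [120.  53.] 16.2 ztop [0.0494 0.0579] 1362
small [ 426. -130.] [43. 93.] 80.3 ztop [0.037  0.0441] 728
big [ 188. -302.] [ 69. 160.] 71.6 ztop [0.0617 0.0762] 2022
stop 357 [692. 168.] [ 12. 105.] 7.7 [0.0244 0.0515 0.0544] top edge [0.6905 0.1731 0.0522]
wall [547.6  93.4] [147.5 217.8] 6.3 1022
0.4 [0, 1, 0, 0, 0, 0, 0, 0, 0, 0, 0, 0, 0, 0, 0, 0, 0, 0, 0, 0, 0, 0, 0, 0]
0.44 [0, 0, 0, 0, 0, -1, 0, 0, 0, 0, 0, 0, 0, 0, 0, 0, 0, 0, 0, 0, 0, 0, 0, 0]
0.48 [1, 0, 0, 0, 0, 2, 4, 6, 9, 10, 13, 13, 11, 6, 10, 20, 29, 38, 45, 27, 0, 1, 0, 0]
```

View pics/crop.png

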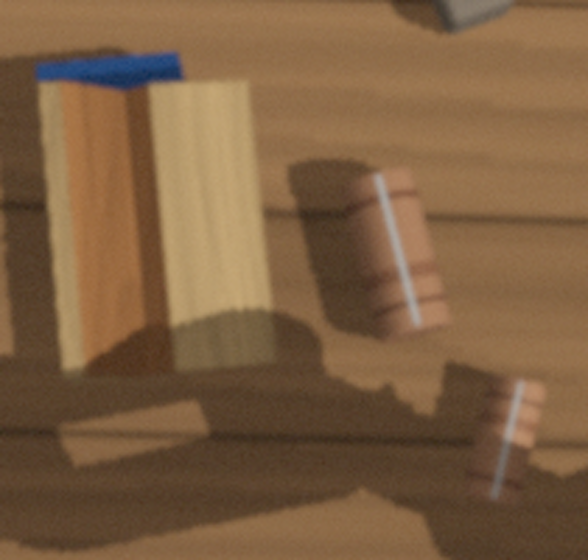

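The crop confirms A: 121 x 57 mm, top at 58 mm, line up, far end leaning towards the cradle (left). Next I'll fit the cradle's pose to the depth profile.

```bash
cat >> h.py <<'E'
from scipy.optimize import least_squares
def prof(u): return np.interp(u,[-.091,-.016,.005,.047,.063,.0631],[0,.015,.003,.045,.045,0])
# cradle frame: O, yaw a: cx axis = (sin a, cos a)-ish, world; cy axis = (-cos a, sin a)
def axes(a): return np.array([np.sin(a),np.cos(a)]),np.array([-np.cos(a),np.sin(a)])
def core(W,ok,c0):
    """fit cylinder r=28 lying level: returns centre xy, z, angle of axis"""
    Q=W[ok]; Q=Q[(np.hypot(*(Q[:,:2]-c0).T)<.085)]
    return Q
E
python3 - <<'E'
from h import *
for c in ("top","side"):
    z=np.load(f"pics/{c}0.npz"); W=cloud(c,z["d"]); ok=z["d"]>0
    Q=W[ok]; Q=Q[(Q[:,0]>.505)&(Q[:,0]<.655)&(Q[:,1]>.02)&(Q[:,1]<.175)&(Q[:,2]>-.01)&(Q[:,2]<.055)]
    def f(p):
        e,_=axes(p[1]); u=(Q[:,:2]-[.58,p[0]])@e
        return prof(u)-Q[:,2]+p[2]
    best=min((least_squares(f,[y0,a0,0],loss="soft_l1",f_scale=.002) for y0 in (.09,.12,.15) for a0 in (0,.1,-.1)),key=lambda r:r.cost)
    y0,a,dz=best.x; e,g=axes(a); print(c,"seat line at x=.58: y",y0,"yaw",a,"dz",dz,np.abs(f(best.x)).mean(),len(Q))
    Q=W[ok]; D=Q[:,:2]-[.58,y0]; u=D@e; v=D@g
    m=(u>.049)&(u<.06)&(Q[:,2]>.035); print("back wall v",np.percentile(v[m&(abs(v)<.2)],[1,99]))
    m=(u>-.04)&(u<-.005)&(Q[:,2]>.04)&(Q[:,2]<.056)&(abs(v)<.2); print("stop v",np.percentile(v[m],[2,10,50,90,98]),m.sum())
    m=(u>-.03)&(u<-.015)&(Q[:,2]>.01)&(Q[:,2]<.02)&(abs(v)<.2); print("lip v",np.percentile(v[m],[1,99]))
    # core
    Q=Q[(np.hypot(*(Q[:,:2]-[.56,-.047]).T)<.08)&(Q[:,2]>.03)]
    def fc(p):
        n=np.array([-np.sin(p[1]),np.cos(p[1])]); s=(Q[:,:2]-[.56,0])@n-p[0]
        return np.hypot(s,Q[:,2]-p[2])-.028
    r=least_squares(fc,[-.047,.28,.028],loss="soft_l1",f_scale=.002).x
    d=np.array([np.cos(r[1]),np.sin(r[1])]); n=np.array([-d[1],d[0]]); t=(Q[:,:2]-[.56,0])@d
    mid=np.percentile(t,[1,99]); C=np.array([.56,0])+n*r[0]+d*mid.mean(); print("core",C,"ang",r[1],"z",r[2],"len",np.ptp(mid))
E
```

```text
top seat line at x=.58: y 0.14339164684760877 yaw -0.12633709033350451 dz 0.0004732385961992034 0.0017778593123064096 5165
back wall v [-0.11893332  0.10890837]
stop v [-0.12172356 -0.12041054 -0.11433145 -0.10977617 -0.10915479] 119
lip v [-0.10953309  0.10809759]
core [ 0.56078529 -0.04826059] ang 0.2781816497563699 z 0.02806886255707588 len 0.11849709313781037
side seat line at x=.58: y 0.14088049275007647 yaw -0.128063498464002 dz 0.0005360214934704422 0.001186538386531434 3866
back wall v [-0.11866499  0.10803534]
stop v [-0.12093497 -0.11924951 -0.11351057 -0.10931561 -0.10888773] 108
lip v [-0.10840515  0.10814685]
core [ 0.56087542 -0.05053916] ang 0.2811892134867728 z 0.02846742432571161 len 0.11723011532523017
```

```bash
python3 -m handwheel '{"translation":[[0.84,-0.4,0],[0.84,-0.4,0],[0.84,-0.4,0],[0.84,-0.4,0],[0.84,-0.4,0],[0.84,-0.4,0],[0.84,-0.4,0],[0.84,-0.4,0],[0.84,-0.4,0],[0.84,-0.4,0],[0.84,-0.4,0],[0.84,-0.4,0],[0.84,-0.4,0],[0.84,-0.4,0]],"spin":[0,0,0,0,0,0,0,0,0,0,0,0,0,0],"hand":[0.9,0.9,0.9,0.9,0.9,0.9,0.9,0.9,0.9,0.9,0.9,0.9,0.9,0.9]}' && python3 -m handwheel '{"translation":[[0,0,0],[0,0,0],[0,0,0],[0,0,0],[0,0,0],[0,0,0],[0,0,0],[0,0,0],[0,0,0],[0,0,0],[0,0,0],[0,0,0],[0,0,0],[0,0,0],[0,0,0]],"spin":[-1,-1,-1,-1,-1,-1,-1,-1,-1,-1,-1,-1,-1,-1,0],"hand":[0.9,0.9,0.9,0.9,0.9,0.9,0.9,0.9,0.9,0.9,0.9,0.9,0.9,0.9,0.9]}'
cat >> h.py <<'E'
O=np.array([.58,.1421]); A=-.1272
def tool(tx=None,ty=None,th=None):
    """print the tool pose in cradle axes; and the shift (tool axes, scale units) to a world xy and y-axis angle"""
    from scipy.spatial.transform import Rotation as R
    s=arm.get_state(); p=np.array(s["ee_pos"]); w,x,y,z=s["tool_rot"]; M=R.from_quat([x,y,z,w]).as_matrix()
    ang=np.arctan2(M[1,1],M[0,1]); e,g=axes(A); D=p[:2]-O
    print("t",round(s["time"],2),"p",p.round(4),"y-ang",round(ang,4),"u,v",(D@e).round(4),(D@g).round(4),"F",np.round(s["force"],1),"w",round(s["width"],4))
    if tx is not None: print("shift units",(M.T@np.array([tx-p[0],ty-p[1],0])/.04).round(3),"spin units",None if th is None else round((ang-th)/.1,2))
E
python3 -c "
from h import *
tool(.578,-.109,.28)"
```

```text
time: 1.77
ee_pos: [0.5772, -0.1099, 0.2141]
tool_rot: [0.0, 0.975, 0.223, 0.0]
force: [-0.6, -0.7, -0.3]
width: 0.0824
gripper_force: 0.0
time: 3.02
ee_pos: [0.5762, -0.1116, 0.2139]
tool_rot: [0.0, 0.601, 0.799, -0.0]
force: [0.4, 0.3, -0.6]
width: 0.0821
gripper_force: 0.0
t 3.02 p [ 0.5762 -0.1116  0.2139] y-ang 0.2806 u,v -0.2512 0.036 F [ 0.4  0.3 -0.6] w 0.0821
shift units [ 0.05   0.061 -0.   ] spin units 0.01
```

```bash
python3 -m handwheel '{"translation":[[0,0,0.6],[0,0,0.6],[0,0,0.6],[0,0,0.6],[0,0,0.6],[0,0,0.6],[0,0,0.6],[0,0,0.6],[0.1,0,0],[0.12,0,0],[0.12,0,0],[0.12,0,0],[0.12,0,0],[0.12,0,0],[0.12,0,0],[0.12,0,0],[0.12,0,0],[0,0,0],[0,0,0]],"spin":[0,0,0,0,0,0,0,0,0,0,0,0,0,0,0,0,0,0,0],"hand":[0.9,0.9,0.9,0.9,0.9,0.9,0.9,0.9,0.9,0.9,0.9,0.9,0.9,0.9,0.9,0.9,0.9,0.9,0.9]}'
cat >> h.py <<'E'
def see(cams=("top","side"),c0=None):
    for c in cams:
        p,d=arm.snapshot(c); np.savez(f"pics/{c}_l.npz",p=p,d=d); W=cloud(c,d); ok=d>0
        hsv=cv2.cvtColor(p,cv2.COLOR_RGB2HSV)
        bs=arm.boxes_of(c,"core"); e,g=axes(A)
        for b in bs:
            l,t,w,h=np.array(b["box"]).round().astype(int); s=np.s_[max(t-3,0):t+h+3,max(l-3,0):l+w+3]
            Q=W[s][ok[s]]; med=np.median(Q,0)
            if c0 is not None and np.hypot(*(med[:2]-c0))>.06: continue
            Q=Q[(Q[:,2]>.03)&(Q[:,2]<.072)&(np.hypot(*(Q[:,:2]-med[:2]).T)<.08)]
            def fc(q):
                n=np.array([-np.sin(q[1]),np.cos(q[1])]); k=(Q[:,:2]-med[:2])@n-q[0]
                return np.hypot(k,Q[:,2]-q[2])-.028
            r=least_squares(fc,[0,.2,.03],loss="soft_l1",f_scale=.002).x; m=np.abs(fc(r))<.004
            dd=np.array([np.cos(r[1]),np.sin(r[1])]); n=np.array([-dd[1],dd[0]]); t=((Q[:,:2]-med[:2])@dd)[m]
            q=np.percentile(t,[1,99]); C=med[:2]+n*r[0]+dd*q.mean(); D=C-O
            print(c,"core",C.round(4),"ang",r[1].round(3),"z",r[2].round(4),"len",np.ptp(q).round(3),"u,v",(D@e).round(4),(D@g).round(4),"conf",round(b["conf"],2),m.mean().round(2))
E
python3 -c "
from h import *
tool(); see(c0=[.557,-.03])"
```

```text
time: 4.6
ee_pos: [0.5644, -0.0705, 0.0219]
tool_rot: [-0.0, 0.602, 0.799, -0.0]
force: [0.2, -0.9, 1.0]
width: 0.082
gripper_force: 0.0
t 4.6 p [ 0.5644 -0.0705  0.0219] y-ang 0.2796 u,v -0.2089 0.0424 F [ 0.2 -0.9  1. ] w 0.082
top core [ 0.5669 -0.012 ] ang 0.279 z 0.028 len 0.087 u,v -0.1512 0.0325 conf 0.74 0.97
side core [ 0.5511 -0.0157] ang 0.279 z 0.0285 len 0.117 u,v -0.1529 0.0487 conf 0.96 0.94
```

```bash
python3 -m handwheel '{"translation":[[0.1,0,0],[0.1,0,0],[0.1,0,0],[0.1,0,0],[0.1,0,0],[0.1,0,0],[0.1,0,0],[0.1,0,0],[0.1,0,0],[0.1,0,0],[0.1,0,0],[0.1,0,0],[0.1,0,0],[0.1,0,0],[0.1,0,0],[0.05,0,0],[0,0,0],[0,0,0]],"spin":[0.1,0.1,0.1,0.1,0.1,0.1,0.1,0.1,0.1,0.1,0.1,0.1,0.1,0.1,0.1,0.03,0,0],"hand":[0.9,0.9,0.9,0.9,0.9,0.9,0.9,0.9,0.9,0.9,0.9,0.9,0.9,0.9,0.9,0.9,0.9,0.9]}'
python3 -c "
from h import *
tool(); see(c0=[.55,.04])"
```

```text
time: 6.3
ee_pos: [0.5519, -0.0101, 0.0219]
tool_rot: [0.0, 0.661, 0.75, 0.0]
force: [-0.1, -0.9, -0.3]
width: 0.082
gripper_force: 0.2
t 6.3 p [ 0.5519 -0.0101  0.0219] y-ang 0.1262 u,v -0.1474 0.0472 F [-0.1 -0.9 -0.3] w 0.082
top core [0.5694 0.0497] ang 0.156 z 0.0297 len 0.042 u,v -0.0903 0.0222 conf 0.51 0.98
side core [0.5362 0.0378] ang 0.252 z 0.0288 len 0.117 u,v -0.0979 0.0567 conf 0.85 0.97
```

```bash
python3 -m handwheel '{"translation":[[0.1,0,-0.01],[0.1,0,-0.01],[0.1,0,-0.01],[0.1,0,-0.01],[0.1,0,-0.01],[0.1,0,-0.01],[0.1,0,-0.01],[0.1,0,-0.01],[0.1,0,-0.01],[0.1,0,-0.01],[0.1,0,-0.01],[0.1,0,-0.01],[0.1,0,-0.01],[0.1,0,-0.01],[0.1,0,0],[0.05,0,0],[0,0,0],[0,0,0]],"spin":[0,0,0,0,0,0,0,0,0,0,0,0,0,0,0,0,0,0],"hand":[0.9,0.9,0.9,0.9,0.9,0.9,0.9,0.9,0.9,0.9,0.9,0.9,0.9,0.9,0.9,0.9,0.9,0.9]}'
python3 -c "
from h import *
tool(); see(c0=[.54,.09])
z=np.load('pics/side_l.npz')['p']; cv2.imwrite('pics/s3.png',cv2.resize(z[180:360,170:410,::-1],None,fx=3,fy=3))"
```

```text
time: 8.0
ee_pos: [0.5437, 0.0519, 0.0272]
tool_rot: [-0.001, 0.661, 0.75, 0.0]
force: [0.2, -1.3, 0.2]
width: 0.0819
gripper_force: 0.4
t 8.0 p [0.5437 0.0519 0.0272] y-ang 0.1256 u,v -0.0849 0.0474 F [ 0.2 -1.3  0.2] w 0.0819
side core [0.5289 0.0942] ang 0.126 z 0.0394 len 0.118 u,v -0.0411 0.0568 conf 0.86 0.97
```

View pics/s3.png

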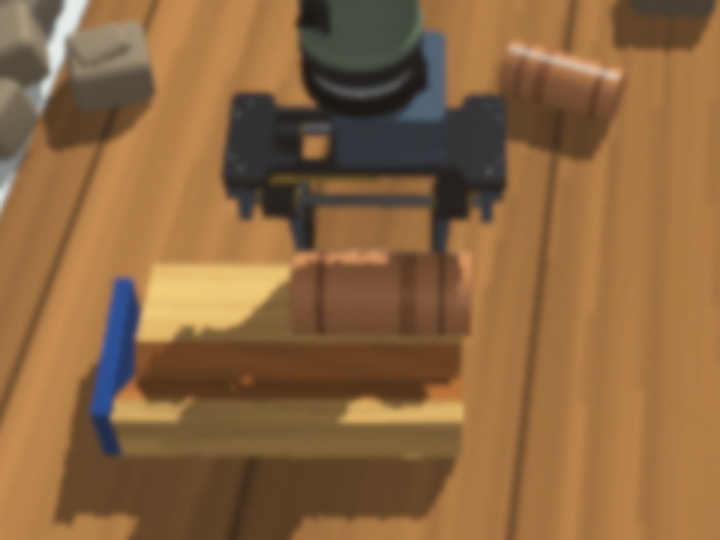

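The side view shows the core parallel to the V on the ramp, resting against both fingers, with the stop free at the left (110,350). Next: over the lip.

```bash
python3 -m handwheel '{"translation":[[0.08,0,-0.01],[0.08,0,-0.01],[0.08,0,-0.01],[0.08,0,-0.01],[0.08,0,-0.01],[0.08,0,-0.01],[0.08,0,-0.01],[0.08,0,-0.01],[0.08,0,0],[0.08,0,0],[0.05,0,0],[0,0,0],[0,0,0],[0,0,0],[0,0,0],[0,0,0]],"spin":[0,0,0,0,0,0,0,0,0,0,0,0,0,0,0,0],"hand":[0.9,0.9,0.9,0.9,0.9,0.9,0.9,0.9,0.9,0.9,0.9,0.9,0.9,0.9,0.9,0.9]}'
python3 -c "
from h import *
tool(); see(c0=[.52,.13])"
```

```text
time: 9.53
ee_pos: [0.5398, 0.0849, 0.0307]
tool_rot: [0.0, 0.661, 0.75, -0.0]
force: [-0.1, -0.4, 0.5]
width: 0.082
gripper_force: 0.0
t 9.53 p [0.5398 0.0849 0.0307] y-ang 0.1258 u,v -0.0516 0.0471 F [-0.1 -0.4  0.5] w 0.082
top core [0.5388 0.137 ] ang 0.132 z 0.0388 len 0.022 u,v 0.0002 0.0415 conf 0.7 0.95
side core [0.5235 0.1343] ang 0.13 z 0.0382 len 0.117 u,v -0.0006 0.0571 conf 0.94 0.87
```

```bash
python3 -m handwheel '{"translation":[[-0.25,0,0],[0,0,-0.6],[0,0,-0.6],[0,0,-0.6],[0.25,-0.5,0],[0.25,-0.5,0],[0.25,-0.5,0],[0.25,-0.5,0],[0.25,-0.5,0],[0.28,-0.5,0],[0,0,0],[0,0,0.6],[0,0,0.6],[0,0,0.6],[0,0,0],[0,0,0]],"spin":[0,0,0,0,0,0,0,0,0,0,0,0,0,0,0,0],"hand":[0.9,0.9,0.9,0.9,0,0,0,0,0,0,0,0,0,0,0,0]}' 10
python3 -c "
from h import *
tool(); see(c0=[.52,.13])"
```

```text
time: 11.07
ee_pos: [0.4141, 0.1202, 0.0303]
tool_rot: [-0.001, 0.661, 0.75, -0.001]
force: [0.8, 0.1, 0.6]
width: 0.0053
gripper_force: 0.0
t 11.07 p [0.4141 0.1202 0.0303] y-ang 0.1256 u,v -0.0007 0.1673 F [0.8 0.1 0.6] w 0.0053
top core [0.55 0.14] ang 0.12 z 0.0382 len 0.066 u,v 0.0017 0.03 conf 0.95 0.96
side core [0.5235 0.1346] ang 0.135 z 0.038 len 0.117 u,v -0.0002 0.057 conf 0.84 0.89
```

```bash
python3 -m handwheel '{"translation":[[0,0.2,0],[0,0.2,0],[0,0.2,0],[0,0.2,0],[0,0.12,0],[0,0.12,0],[0,0.12,0],[0,0.12,0],[0,0.12,0],[0,0.12,0],[0,0.12,0],[0,0.12,0],[0,0.12,0],[0,0.12,0],[0,0.12,0],[0,0.12,0],[0,0.12,0],[0,0.12,0],[0,0.12,0],[0,0,0]],"spin":[0,0,0,0,0,0,0,0,0,0,0,0,0,0,0,0,0,0,0,0],"hand":[0,0,0,0,0,0,0,0,0,0,0,0,0,0,0,0,0,0,0,0]}'
python3 -c "
from h import *
tool(); see(c0=[.56,.14])"
```

```text
time: 12.93
ee_pos: [0.5194, 0.1341, 0.031]
tool_rot: [0.001, 0.661, 0.75, 0.001]
force: [-0.1, 0.1, -0.8]
width: 0.0003
gripper_force: 0.1
t 12.93 p [0.5194 0.1341 0.031 ] y-ang 0.1259 u,v -0.0002 0.0611 F [-0.1  0.1 -0.8] w 0.0003
side core [0.5877 0.143 ] ang 0.129 z 0.0379 len 0.121 u,v -0.0001 -0.0077 conf 0.69 0.84
```

```bash
python3 -m handwheel '{"translation":[[0,0.12,0],[0,0.12,0],[0,0.12,0],[0,0.12,0],[0,0.12,0],[0,0.12,0],[0,0.12,0],[0,0.05,0],[0,0,0]],"spin":[0,0,0,0,0,0,0,0,0],"hand":[0,0,0,0,0,0,0,0,0]}'
python3 -c "
from h import *
tool(); see(c0=[.61,.15])"
for i in 1 2 3; do python3 -m handwheel '{"translation":[[0,0.02,0],[0,0.02,0]],"spin":[0,0],"hand":[0,0]}' | grep -E "ee_pos|force"; done
```

```text
time: 13.88
ee_pos: [0.5541, 0.1385, 0.0307]
tool_rot: [0.001, 0.661, 0.75, 0.001]
force: [-1.0, 0.7, -0.2]
width: 0.0005
gripper_force: 0.4
t 13.88 p [0.5541 0.1385 0.0307] y-ang 0.1259 u,v -0.0003 0.0261 F [-1.   0.7 -0.2] w 0.0005
side core [0.6223 0.1468] ang 0.132 z 0.0381 len 0.121 u,v -0.0007 -0.0426 conf 0.74 0.89
ee_pos: [0.5541, 0.1384, 0.0307]
force: [-3.3, -0.7, 0.9]
gripper_force: 1.4
ee_pos: [0.5547, 0.1385, 0.0306]
force: [-4.2, -1.2, 3.2]
gripper_force: 2.4
ee_pos: [0.557, 0.1388, 0.0306]
force: [-2.8, 0.6, 1.7]
gripper_force: 2.0
```

```bash
for i in 1 2 3 4; do python3 -m handwheel '{"translation":[[0,0.02,0],[0,0.02,0],[0,0,0]],"spin":[0,0,0],"hand":[0,0,0]}' | grep -E "ee_pos|^force"; done; python3 -c "
from h import *
tool(); see(c0=[.61,.15])"
```

```text
ee_pos: [0.5588, 0.139, 0.0306]
force: [-4.3, -0.4, 2.3]
ee_pos: [0.5588, 0.139, 0.0305]
force: [-7.5, -1.4, 4.3]
ee_pos: [0.5587, 0.139, 0.0304]
force: [-11.1, -1.4, 6.4]
ee_pos: [0.5586, 0.1389, 0.0303]
force: [-14.5, -2.6, 9.5]
t 15.58 p [0.5586 0.1389 0.0303] y-ang 0.1259 u,v -0.0004 0.0216 F [-14.5  -2.6   9.5] w -0.0
side core [0.6296 0.1481] ang 0.143 z 0.0379 len 0.128 u,v -0.0003 -0.05 conf 0.84 0.85
```

The arm has stalled with the force rising, so the core is at the stop. I'll back off and check.

```bash
python3 -m handwheel '{"translation":[[0,-0.1,0],[0,-0.3,0],[0,-0.5,0],[0,-0.5,0],[0,-0.5,0],[0,0,-0.7],[0,0,-0.7],[0,0,-0.7],[0,-1,0],[0,-0.5,0],[0,0,0],[0,0,0],[0,0,0]],"spin":[0,0,0,0,0,0,0,0,0,0,0,0,0],"hand":[0,0,0,0,0,0,0,0,0,0,0,0,0]}'
python3 -c "
from h import *
tool(); see(c0=[.61,.15])
z=np.load('pics/side_l.npz')['p']; cv2.imwrite('pics/s6.png',cv2.resize(z[180:360,170:410,::-1],None,fx=3,fy=3))"
```

```text
time: 16.87
ee_pos: [0.4312, 0.1231, 0.1153]
tool_rot: [0.001, 0.661, 0.75, 0.002]
force: [0.4, 0.1, -0.3]
width: 0.0006
gripper_force: 0.0
t 16.87 p [0.4312 0.1231 0.1153] y-ang 0.1261 u,v 0.0 0.1501 F [ 0.4  0.1 -0.3] w 0.0006
top core [0.6335 0.152 ] ang 0.096 z 0.0382 len 0.128 u,v 0.003 -0.0543 conf 0.81 0.77
top core [0.6148 0.1496] ang 0.072 z 0.0384 len 0.099 u,v 0.0031 -0.0355 conf 0.49 0.81
side core [0.629  0.1481] ang 0.124 z 0.0381 len 0.119 u,v -0.0003 -0.0494 conf 0.64 0.89
side core [0.5904 0.1594] ang -0.104 z 0.0372 len 0.15 u,v 0.0159 -0.0125 conf 0.42 0.37
```

View pics/s6.png

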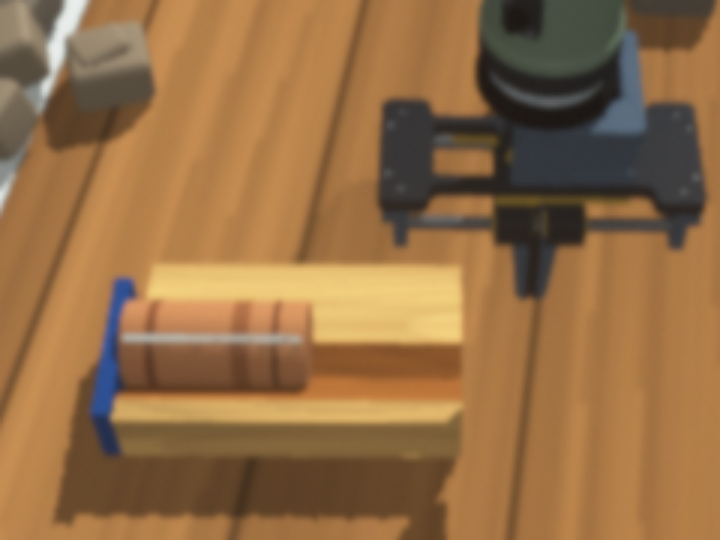

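The core lies in the V with its end at (120,345) against the blue stop, and the hand is clear.

```bash
python3 -c "
from station import arm
print(arm.job_done())"
```

```text
the job is handed in; nothing more can be done
None
```

The core was rolled up the ramp and over the lip into the V, then pushed along until it touched the blue stop, and I handed the job in about 17 s in with the hand clear; the hand-in returned no verdict.

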